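Pin the trivet set together

ROBOT

A 6-joint arm with a two-finger parallel gripper is mounted at the origin on a cart in front of the work surface, level with it; the furniture and walls round the work are solid. World frame = base frame: x ahead of the robot, y to its left, z up, the work surface at z = 0. Lengths are in mm, angles in rad, forces in N, time in s.
With the tool pointing down it reaches from about 425 to 950 mm from the base axis. Payload 3.5 kg.
Tool frame: the origin (TCP) lies at the very end of the fingers, on their centre line; the grasp point (between the pads) lies 19 mm behind it (ctrl.pinch_z is the distance from the TCP to the grasp point, in mm); z points along the fingers, y is the line along which they close (so a half turn about z gives the same grasp; the last joint's range is limited). The gripper opens to 85 mm and grips with 20 to 120 N. Pads are 22 mm wide; open, the fingers measure 114 mm over their backs; the gripper's body (76 mm by 85 mm) begins 54 mm behind the grasp point. The pads swing forward as they close: fully open they stand 13 mm farther back than shut.
Start: joints at [-1.476, 0.286, 1.577, -0, 1.279, -0.15], TCP at [163.62, -654.855, 231.325] pointing down, gripper open.
Joint ranges: [-2.77, 2.77], [-0.9, 2.22], [0.21, 2.48], [-1.53, 4.67], [0.24, 2.81], [-2.84, 2.84]. Speed limits (rad/s): [2.79, 2.79, 3.14, 3.14, 3.14, 3.14].

INTERFACE

Orientations are given as a rotation vector (axis times angle).
In Python, from station import ctrl, viewer, order gives the robot as it stands.
- The arm moves only by the tool carry_out, never from a script. Its argument "increments" is one flat list of numbers, 4 for each row, row after row: the shift along the tool's x, y, z each as a share of 0.02 m, from -1 to 1, then the turn about the tool's z as a share of 0.08 rad, from -1 to 1. A call has 1 to 12 rows; each row shifts and turns the commanded pose from where the row before left it, along the tool's axes as they then stand; what a row does not reach is not made up. A row lasts 1/10 s, in which the tool goes at most 50 mm and 8.59 degrees, less where a joint would pass 70% of its speed; a pose out of reach is approached as far as the arm can. A call with a number of a shift or a turn outside -1 to 1 is refused whole. A call with a gripper value outside its range is refused whole. "jaw" is the gripper's target within -1 to 1 (shut at 1, half-way at 0, fully open at -1), set as the call begins (left out, the last holds). The fingers move at their own pace and stop on an object; "newtons" is the grip in N (left out, the last holds). Time passes only in rows, so rows that do not move let the fingers close. It gives the time, the measured TCP pose, the force, the opening and the grip force at its end, in the units of the state.
- ctrl.state(): the state, without advancing time (a new reading comes with each control period).
- viewer.read_camera(name): name is "side" or "top"; returns the picture (400x640x3 uint8, red, green, blue); there is no depth.
- viewer.camera_params(name): a dict with "K" (3x3 intrinsics, pixels), "R" (3x3) and "t" (3): a world point X has camera coordinates R X + t. Camera axes: x right, y down, z forward; pixel columns grow to the right and rows downward; lengths in mm; the calibration is good to about 2 mm. A picture is of the moment at which its call begins. camera_params takes no time and is no camera call.
- order.finish_job(): hands the job in; it is judged then, once.
Trained networks look in the newest picture that a camera, given by its name, has taken for a name from the list of things; names that differ only in an ending like _2 or _b are one class to them, and where a whole thing is asked for, a point or a joint stands for the part that bears it (a point fixed in the world has none). Each returns a list of dicts, best first, with "conf" (0 to 1); they miss things now and then, are a little off and sometimes report something else, mostly with a low value. They report only what shows in the picture. A call takes as long as a camera call. They do not tell look-alikes from the thing itself.
- viewer.silhouettes(camera, target): "mask" (400x640 bool, what is visible of it) and "bbox" ([left, top, right, bottom] in pixels, round what is visible of it).
The state is a dict: "t": time; "joint_pos": joint angles; "qd": joint speeds; "effort": joint torques, N m; "eef_pos": TCP position; "tcp_rot": TCP orientation; "wrist_force": force on the tool from outside, world axes, zero at the start; "wrist_torque": the same for the moment, N m; "grip_width": finger opening in mm; "grasp_force": force on a finger pad.
Only numpy, scipy, OpenCV 4.12 (cv2) and the standard library are available. Lean on these libraries where they do the work, as an engineer would, in place of code of your own. Each camera call takes 0.05 s, during which the arm holds its last target. There are 200 camera calls.

TASK

Put the trivet set away: lay the dark wooden trivet with the hole flat and lengthwise on top of the pale one that lies on the marble base, so that their holes line up, then take the red-knobbed pin out of its white holder and push it down through both trivets and the base until its red collar rests on the dark trivet. Let go of it and leave the stack like that.

Things in the scene. Friction and masses are not known exactly. Their poses are not given: they have to be found in the camera images.
- base: Square marble slab, 130 x 130 x 22 mm, fixed on the worktop, with a vertical through hole of 38 mm diameter in its centre. Origin: centre of its underside, on the hole's axis, on the worktop; z up.
- lower_trivet: Pale wooden bar trivet, 164 mm long (its x) x 60 wide (y) x 20 thick (z up), round ends, dark end stripes, 38 mm vertical through hole in its middle; 0.16 kg. Loose, lying flat on the marble base, holes within a few mm of each other. Origin: centre of the underside, on the hole's axis (22 mm above the worktop); its top is 42 mm above the worktop.
- upper_trivet: Dark brown wooden bar trivet with pale end stripes: 164 mm (x) x 60 (y) x 20 (z up), 38 mm through hole in its middle; about 0.16 kg. Lies flat on the worktop left or right of the base; the cork bar without a hole on the other side is not needed. Origin: centre of the underside, on the hole's axis. Balances when gripped across its width at the middle.
- pin: Round pin, about 0.07 kg. Origin: end of its foot; z up the shaft. Shaft 18 mm wide, 58 long (foot tapers to 10 mm over the last 6); red collar 58 mm wide at 58-64 mm; red knob 28 mm wide at 64-100 mm, the grip. Stands loose in a fixed white tube (52 mm wide, 30 bore, 62 high), collar on its rim, foot 4 mm above the worktop; lifts straight out. Fully through the stack, its foot is at 4 mm too.
Mind the look-alikes: they are no part of the job. Of the things shaped like the upper_trivet, the brown one is meant.

How it is judged:
By the outcome, as a careful person would: the job done as asked, in the order asked, and still so for the second after the job is handed in, with the robot touching nothing.
It also fails if it takes over 56 s, if anything falls off the work surface, if the arm or the gripper's body presses on something with over 40 N, if the wrist force passes 120 N, or if a joint passes its speed limit or range.

## Working session

There is one attempt and no reset: what is moved stays moved. The work goes in short steps, Python scripts to look and compute and a tool call to move; the robot and the scene stay as the last step left them, time stands still between calls to the robot, and variables do not carry over. Pictures are saved under pics/ and viewed, at most 10 in all, crops included, and the job is handed in when it is done.

Besides the shell and the picture viewer there is one more tool, called after ">>>" as name(argument=value, ...), one argument or row to a line, values as JSON. carry_out: Moves the arm, as the interface text tells. Its arguments: {"type":"object","properties":{"increments":{"type":"array"},"jaw":{"type":"number"},"newtons":{"type":"number"}},"required":["increments"]}

```bash
mkdir -p pics; ls; python3 - <<'E'
from station import ctrl, viewer, order
import cv2,numpy as np
s=ctrl.state();print(s['t'],s['eef_pos'],s['tcp_rot'],s['grip_width'],ctrl.pinch_z)
for n in('top','side'):
    cv2.imwrite(f'pics/{n}0.png',viewer.read_camera(n)[:,:,::-1])
    p=viewer.camera_params(n);print(n,np.round(p['K'],1).tolist(),np.round(p['R'],3).tolist(),np.round(p['t'],1).tolist())
    for o in('upper_trivet','lower_trivet','base','pin'):
        for d in viewer.silhouettes(n,o):print(n,o,round(d['conf'],2),np.round(d['bbox']).tolist())
E
```

```text
pics
0.0 [ 163.56476085 -654.19739821  229.91493312] [-3.11571270e+00 -3.83297781e-01 -7.40860757e-05] 84.89952957447471 18.700000000000003
top [[373.7, 0.0, 319.7], [0.0, 373.7, 198.8], [0.0, 0.0, 1.0]] [[0.008, -1.0, -0.001], [-0.989, -0.008, -0.148], [0.148, 0.003, -0.989]] [81.9, 451.5, 1316.0]
top upper_trivet 0.82 [172.0, 181.0, 198.0, 221.0]
top upper_trivet 0.69 [262.0, 182.0, 286.0, 222.0]
top lower_trivet 0.6 [313.0, 188.0, 357.0, 211.0]
top base 0.71 [315.0, 177.0, 360.0, 224.0]
top pin 0.59 [442.0, 194.0, 458.0, 214.0]
top pin 0.48 [314.0, 190.0, 354.0, 213.0]
side [[372.9, 0.0, 316.2], [0.0, 372.9, 198.5], [0.0, 0.0, 1.0]] [[0.998, 0.064, 0.019], [0.049, -0.508, -0.86], [-0.045, 0.859, -0.51]] [-471.3, 56.9, 1129.8]
side upper_trivet 0.86 [302.0, 142.0, 336.0, 153.0]
side upper_trivet 0.67 [289.0, 174.0, 335.0, 192.0]
side lower_trivet 0.6 [297.0, 196.0, 324.0, 231.0]
side base 0.63 [287.0, 205.0, 336.0, 237.0]
side pin 0.6 [274.0, 286.0, 302.0, 317.0]
```

```bash
python3 - <<'E'
import cv2,numpy as np
a=cv2.imread('pics/top0.png')[160:250,150:480]; b=cv2.imread('pics/side0.png')[120:330,230:390]
a=cv2.resize(a,None,fx=2.4,fy=2.4,interpolation=cv2.INTER_CUBIC);b=cv2.resize(b,None,fx=2.3*.78,fy=2.3*.78,interpolation=cv2.INTER_CUBIC)
c=np.zeros((a.shape[0]+b.shape[0],800,3),np.uint8);c[:a.shape[0],:a.shape[1]]=a;c[a.shape[0]:a.shape[0]+b.shape[0],:b.shape[1]]=b
print(a.shape,b.shape);cv2.imwrite('pics/c0.png',c[:600])
E
```

```text
(216, 792, 3) (377, 287, 3)
```

View pics/top0.png

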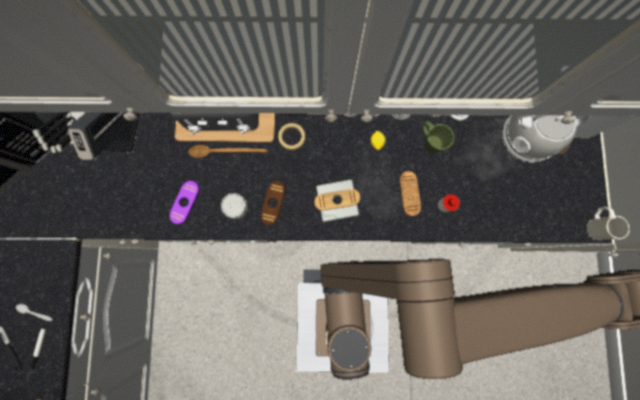

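View pics/c0.png

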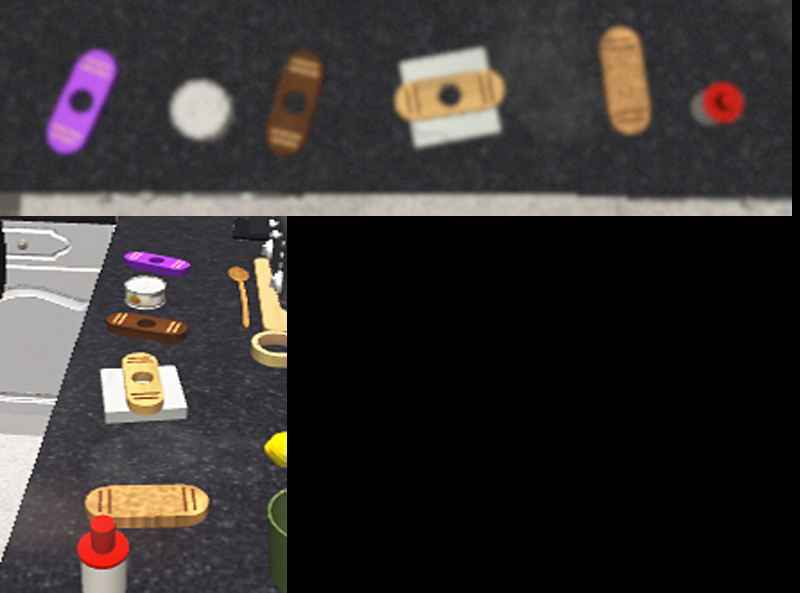

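The candidates are purple at (184,202), brown at (272,202) and cork without a hole at (410,193). The brown trivet with pale stripes is the one meant, and the crop confirms it. The pale trivet is on the marble at (337,200) and the pin is at (450,203).

```bash
cat > h.py <<'E'
from station import ctrl, viewer, order
import cv2,numpy as np
from scipy.spatial.transform import Rotation as Ro
def back(n,px,z):
    p=viewer.camera_params(n);K,R,t=map(np.array,(p['K'],p['R'],p['t']))
    d=R.T@np.linalg.inv(K)@[px[0],px[1],1.];c=-R.T@t
    return c+d*(z-c[2])/d[2]
def proj(n,X):
    p=viewer.camera_params(n);K,R,t=map(np.array,(p['K'],p['R'],p['t']))
    q=(K@(R@np.atleast_2d(X).T+t[:,None])).T; return q[:,:2]/q[:,2:]
def axis(n,m,z):
    """min-area rectangle of mask pixels taken to plane z: centre, long axis angle, sizes"""
    c=max(cv2.findContours(m.astype(np.uint8),cv2.RETR_EXTERNAL,cv2.CHAIN_APPROX_NONE)[0],key=cv2.contourArea)
    m2=cv2.drawContours(np.zeros(m.shape,np.uint8),[c],-1,1,-1)
    v,u=np.nonzero(m2)
    P=np.array([back(n,q,z)[:2] for q in zip(u,v)])
    w,V=np.linalg.eigh(np.cov(P.T));a=np.arctan2(V[1,1],V[0,1])
    return P.mean(0).round(1),round((a+np.pi/2)%np.pi-np.pi/2,3),(4*np.sqrt(w)).round(1)
def pose():
    s=ctrl.state();return s,np.array(s['eef_pos']),Ro.from_rotvec(s['tcp_rot'])
def hole(n,c,z,r=9):
    """dark blob centroid near c"""
    g=viewer_img[n].astype(float).sum(2)
E
python3 - <<'E'
from h import *
for n in('top','side'):
    viewer.read_camera(n)
    for o,z in(('upper_trivet',15),('lower_trivet',37),('pin',61)):
        for d in viewer.silhouettes(n,o):
            print(n,o,round(d['conf'],2),*axis(n,d['mask'],z))
img=cv2.imread('pics/top0.png').astype(float)
g=img.sum(2)
for nm,(u,v),z in(('brown',(273,202),15),('pale',(337,200),35)):
    w=g[v-6:v+7,u-6:u+7];w=np.clip(np.percentile(w,60)-w,0,None);yy,xx=np.mgrid[v-6:v+7,u-6:u+7]
    w[(xx-u)**2+(yy-v)**2>36]=0
    print(nm,'hole',back('top',((xx*w).sum()/w.sum(),(yy*w).sum()/w.sum()),z).round(1))
for n,f in(('top','pics/top0.png'),('side','pics/side0.png')):
    h=cv2.cvtColor(cv2.imread(f),cv2.COLOR_BGR2HSV);m=((h[...,0]<6)|(h[...,0]>174))&(h[...,1]>180)&(h[...,2]>110)
    k,l,st,ce=cv2.connectedComponentsWithStats(m.astype(np.uint8))
    i=1+st[1:,4].argmax();print(n,'red',st[i],ce[i])
    v,u=np.nonzero(l==i);X=[back(n,q,80) for q in zip(u,v)]
    print(back(n,ce[i],72))
s,p,R=pose();print(R.as_matrix().round(3).tolist())
E
```

```text
top upper_trivet 0.94 [439.5 258.8] -0.225 [ 65.4 176. ]
top upper_trivet 0.9 [437.6 581.8] -0.363 [ 75.4 177.3]
top lower_trivet 0.87 [450.5  23. ] -1.398 [ 64.3 168.7]
top pin 0.46 [ 437.5 -376.3] 0.286 [55.7 58. ]
side upper_trivet 0.77 [440.9 244.6] -0.314 [104.8 177.5]
side upper_trivet 0.57 [441.8 567.7] -0.539 [107.1 181.4]
side lower_trivet 0.97 [450.2   9.2] -1.448 [ 68.6 198. ]
side pin 0.72 [ 436.4 -368.1] -1.458 [55.4 82.9]
brown hole [439.9 258.9  15. ]
pale hole [449.7  23.5  35. ]
top red [444 194  15  17 198] [450.88383838 202.08585859]
[ 437.21326684 -373.91421796   72.        ]
side red [273 287  29  30 604] [286.90728477 302.74172185]
[ 436.53864249 -378.95559872   72.        ]
[[0.97, 0.242, -0.0], [0.242, -0.97, -0.0], [-0.0, 0.0, -1.0]]
```

>>> carry_out(
  increments=[1, -0.57, 0, 0, 1, -0.57, 0, 0, 1, -0.57, 0, 0, 1, -0.57, 0, 0, 1, -0.57, 0, 0, 1, -0.57, 0, 0, 1, -0.57, 0, 0, 1, -0.57, 0, 0, 1, -0.57, 0, 0, 1, -0.57, 0, 0, 1, -0.57, 0, 0, 1, -0.57, 0, 0],
  jaw=-1,
)

```text
t: 2.1
eef_pos: [364.9, -461.5, 231.5]
tcp_rot: [3.118, 0.386, 0.0]
wrist_force: [0.4, -0.4, 0.1]
grip_width: 85.7
grasp_force: 0.0
```

>>> carry_out(
  increments=[1, -0.57, 0, 0, 1, -0.57, 0, 0, 1, -0.57, 0, 0, 1, -0.57, 0, 0, 1, -0.57, 0, 0, 0.23, -1, 0, 0, 0.23, -1, 0, 0, 0.23, -1, 0, 0, 0.23, -1, 0, 0, 0.23, -1, 0, 0, 0.23, -1, 0, 0, 0.23, -1, 0, 0],
)

```text
t: 3.3
eef_pos: [443.7, -239.1, 231.4]
tcp_rot: [3.118, 0.383, 0.0]
wrist_force: [0.5, 0.3, 0.6]
grip_width: 85.3
grasp_force: 0.0
```

>>> carry_out(
  increments=[0.23, -1, 0, 0, 0.23, -1, 0, 0, 0.23, -1, 0, 0, 0.23, -1, 0, 0, 0.23, -1, 0, 0, 0.23, -1, 0, 0, 0.23, -1, 0, 0, 0.23, -1, 0, 0, 0.23, -1, 0, 0, 0.23, -1, 0, 0, 0.23, -1, 0, 0, 0.23, -1, 0, 0],
)

```text
t: 4.5
eef_pos: [438.7, 6.9, 231.4]
tcp_rot: [3.118, 0.383, 0.001]
wrist_force: [-0.1, 0.1, 1.2]
grip_width: 85.1
grasp_force: 0.0
```

>>> carry_out(
  increments=[0.23, -1, 0, 0, 0.23, -1, 0, 0, 0.23, -1, 0, 0, 0.23, -1, 0, 0, 0.23, -1, 0, 0, 0.23, -1, 0, 0, 0.23, -1, 0, 0, 0.23, -1, 0, 0, 0.23, -1, 0, 0, 0.23, -1, 0, 0, 0.23, -1, 0, 0, 0.23, -1, 0, 0],
)

```text
t: 5.7
eef_pos: [433.8, 252.9, 231.4]
tcp_rot: [-3.118, -0.384, -0.0]
wrist_force: [0.7, -1.1, -0.8]
grip_width: 85.1
grasp_force: 0.0
```

>>> carry_out(
  increments=[0, 0, 1, 0.98, 0, 0, 1, 0.98, 0, 0, 1, 0.98, 0, 0, 1, 0.98, 0, 0, 1, 0.98, 0, 0, 1, 0.98, 0, 0, 0, 0],
)

```text
t: 6.4
eef_pos: [431.7, 251.2, 108.4]
tcp_rot: [3.119, -0.353, -0.009]
wrist_force: [0.1, 0.4, -0.6]
grip_width: 85.5
grasp_force: 0.0
```

```bash
cat >> h.py <<'E'
def go(target,h):
    """shift to world target in tool axes, as shares (20 mm), and turn share (0.08 rad) after shift"""
    s,p,R=pose();d=np.array(target)-p;m=R.as_matrix();hd=np.arctan2(m[1,0],m[0,0])
    print('t',round(s['t'],2),'pos',p.round(1),'head',hd.round(3),'tilt',m[2,2].round(4),'shift shares',(m.T@d/20).round(2),'turn shares',round(((hd-h+np.pi)%(2*np.pi)-np.pi)/.08,2))
E
python3 - <<'E'
from h import *
cv2.imwrite('pics/s1.png',cv2.resize(viewer.read_camera('side')[110:240,230:400,::-1],None,fx=4,fy=4,interpolation=2))
go((440,258.5,0),-.225)
print(proj('side',[[440,258.5,10]]))
E
```

```text
t 6.45 pos [433.  251.6 110.2] head -0.224 tilt -1.0 shift shares [ 0.28 -0.42  5.51] turn shares 0.01
[[311.79487579 181.21880218]]
```

View pics/s1.png

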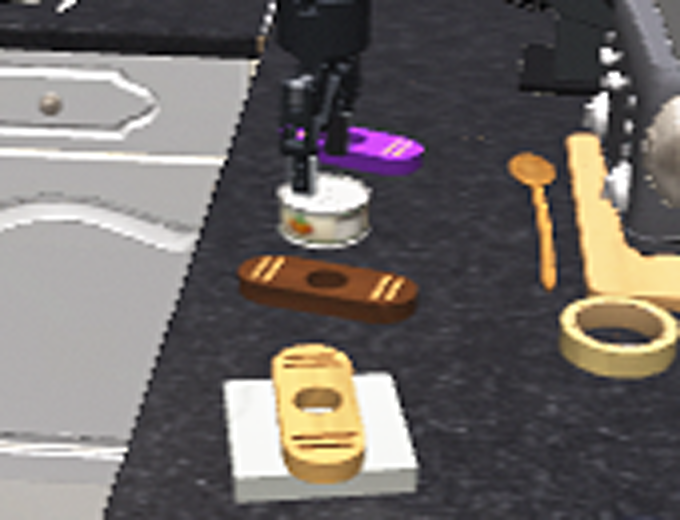

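The view shows the gripper above the brown trivet, whose hole is at side pixel (311,179). That agrees with my estimate. Now descend.

>>> carry_out(
  increments=[0.28, -0.42, 1, 0, 0, 0, 1, 0, 0, 0, 1, 0, 0, 0, 1, 0, 0, 0, 0.8, 0, 0, 0, 0.4, 0, 0, 0, 0.2, 0, 0, 0, 0, 0],
)

```text
t: 7.25
eef_pos: [442.4, 258.8, 3.9]
tcp_rot: [-3.121, 0.353, -0.001]
wrist_force: [-0.3, -0.9, -0.6]
grip_width: 85.5
grasp_force: 0.0
```

>>> carry_out(
  increments=[0, 0, 0.1, 0, 0, 0, 0, 0, 0, 0, 0, 0, 0, 0, 0, 0, 0, 0, 0, 0, 0, 0, 0, 0],
  jaw=1,
  newtons=50,
)

```text
t: 7.85
eef_pos: [442.9, 258.9, 2.5]
tcp_rot: [-3.121, 0.353, -0.003]
wrist_force: [-0.5, 0.3, 6.0]
grip_width: 58.9
grasp_force: 56.1
```

>>> carry_out(
  increments=[0, 0, -0.5, 0, 0, 0, -1, 0, 0, 0, -1, 0, 0.25, 0.95, -1, 0, 0.25, 0.95, -1, 0, 0.25, 0.95, -0.5, 0, 0.25, 0.95, 0, 0, 0.25, 0.95, 0, 0, 0.25, 0.95, 0, 0, 0.25, 0.95, 0, 0, 0.25, 0.95, 0, 0, 0.25, 0.95, 0, 0],
)

```text
t: 9.05
eef_pos: [446.8, 81.2, 101.0]
tcp_rot: [-3.121, 0.354, 0.002]
wrist_force: [-0.7, -0.4, -1.2]
grip_width: 58.5
grasp_force: 55.3
```

>>> carry_out(
  increments=[0.25, 0.95, 0, 0, 0.25, 0.95, 0, 0, 0.25, 0.95, 0, 0, 0, 0, 0, -0.6, 0, 0, 0, -1, 0, 0, 0, -1, 0, 0, 0, -1, 0, 0, 0, -1, 0, 0, 0, -1, 0, 0, 0, -1, 0, 0, 0, -1, 0, 0, 0, -1],
)

```text
t: 10.25
eef_pos: [448.6, 23.2, 100.9]
tcp_rot: [-3.056, -0.725, 0.002]
wrist_force: [-0.1, 0.2, -2.1]
grip_width: 58.3
grasp_force: 55.3
```

>>> carry_out(
  increments=[0, 0, 0, -1, 0, 0, 0, -1, 0, 0, 0, -1, 0, 0, 0, -1, 0, 0, 0, -1, 0, 0, 0, -1, 0, 0, 0, -1, 0, 0, 0, -1, 0, 0, 0, -1, 0, 0, 0, -1, 0, 0, 0, -1, 0, 0, 0, -1],
)

```text
t: 11.45
eef_pos: [448.6, 23.2, 101.0]
tcp_rot: [-2.376, -2.054, 0.001]
wrist_force: [0.7, -0.4, -1.5]
grip_width: 58.2
grasp_force: 55.3
```

>>> carry_out(
  increments=[0, 0, 0, -1, 0, 0, 0, -1, 0, 0, 0, -1, 0, 0, 0, -1, 0, 0, 0, 0, 0, 0, 0, 0],
)

```text
t: 12.05
eef_pos: [448.9, 23.1, 101.1]
tcp_rot: [-2.024, -2.401, 0.0]
wrist_force: [-0.6, -0.9, -1.7]
grip_width: 58.7
grasp_force: 55.3
```

```bash
python3 - <<'E'
from h import *
go((450,23,60),1.744)
T=[viewer.read_camera(n) for n in('top','side')]
s,p,R=pose();print(s['grip_width'],s['grasp_force'])
for n in('top','side'):
    for o,z in(('upper_trivet',p[2]+13),('lower_trivet',37)):
        for d in viewer.silhouettes(n,o): print(n,o,round(d['conf'],2),*axis(n,d['mask'],z),np.round(d['bbox']))
a=cv2.resize(T[0][150:250,270:400,::-1],(520,400),interpolation=2);b=cv2.resize(T[1][130:250,240:380,::-1],(467,400),interpolation=2)
cv2.imwrite('pics/p1.png',np.hstack([a,b])[:, :987] if 0 else cv2.resize(np.hstack([a,b]),None,fx=.81,fy=.81))
E
```

```text
t 12.05 pos [448.9  23.1 101.1] head 1.741 tilt -1.0 shift shares [-0.01  0.05  2.05] turn shares -0.04
58.577996741580655 55.26772677898407
top upper_trivet 0.72 [424.9 545.2] -0.372 [ 69.8 164.2] [171. 180. 196. 222.]
side upper_trivet 0.84 [453.3   0.9] -1.437 [ 66.1 209.1] [299. 176. 323. 209.]
side upper_trivet 0.49 [496.1 316.1] -1.516 [ 46.6 102.1] [322. 143. 338. 155.]
side lower_trivet 0.88 [454.7 -16.6] -1.313 [ 70.3 143.2] [297. 202. 322. 229.]
```

View pics/p1.png

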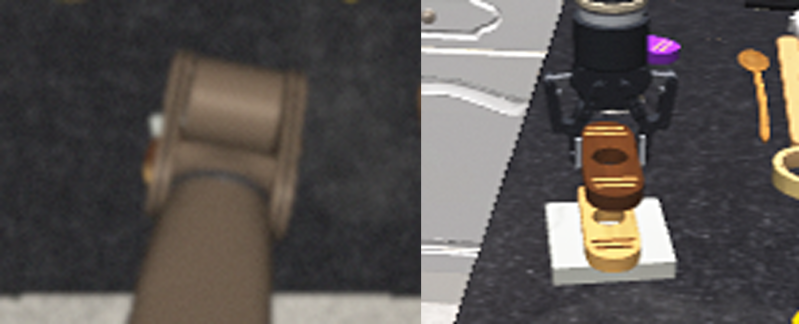

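```bash
python3 - <<'E'
from h import *
print('held',back('side',(310,188.1),118),'pale',back('side',(309.5,210),42),'brown before',back('side',(310.8,179.5),20))
E
```

```text
held [451.61167291  14.18434946 118.        ] pale [450.690136    17.51057679  42.        ] brown before [436.80850795 252.27221043  20.        ]
```

>>> carry_out(
  increments=[0.14, 0, 0.8, -0.04, 0, 0, 0.8, 0, 0, 0, 0.6, 0, 0, 0, 0.3, 0, 0, 0, 0.2, 0, 0, 0, 0.1, 0, 0, 0, 0, 0],
)

```text
t: 13.05
eef_pos: [449.2, 25.6, 45.5]
tcp_rot: [2.019, 2.407, 0.0]
wrist_force: [-0.3, -0.2, -2.1]
grip_width: 58.4
grasp_force: 55.2
```

>>> carry_out(
  increments=[0, 0, 0.05, 0, 0, 0, 0.04, 0, 0, 0, 0, 0],
)

```text
t: 13.35
eef_pos: [449.5, 25.6, 44.5]
tcp_rot: [2.018, 2.406, 0.001]
wrist_force: [-2.2, -0.4, 4.1]
grip_width: 58.3
grasp_force: 56.0
```

```bash
python3 - <<'E'
from h import *
b=viewer.read_camera('side')[180:250,270:370,::-1]
cv2.imwrite('pics/p2.png',cv2.resize(b,None,fx=6,fy=6,interpolation=2))
E
```

```text
(no output)
```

View pics/p2.png

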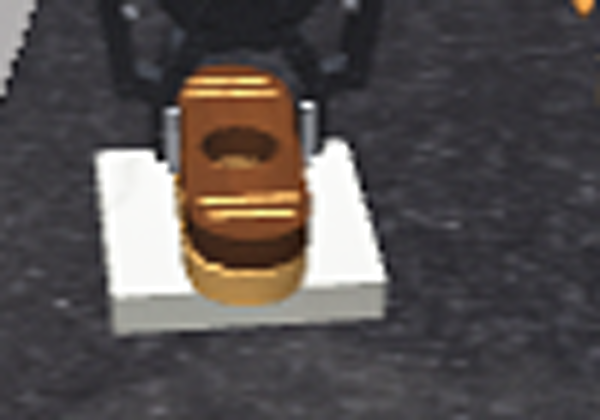

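The dark trivet sits flush on the pale one, with the pale rim visible through its hole at crop (238,160) and the near ends flush. Releasing it and going to the pin.

>>> carry_out(
  increments=[0, 0, 0, 0, 0, 0, 0, 0, 0, 0, 0, 0, 0, 0, -0.3, 0, 0, 0, -0.7, 0, 0, 0, -1, 0, 0, 0, -1, 0, 0, 0, -1, 0, -1, -0.2, -1, 0, -1, -0.2, -1, 0, -1, -0.2, 0, 0, -1, -0.2, 0, 0],
  jaw=-1,
)

```text
t: 14.6
eef_pos: [447.7, -56.8, 165.0]
tcp_rot: [2.017, 2.405, 0.002]
wrist_force: [0.4, 0.0, 0.1]
grip_width: 85.6
grasp_force: 0.0
```

>>> carry_out(
  increments=[-1, -0.2, 0, 0, -1, -0.2, 0, 0, -1, -0.2, 0, 0, -1, -0.2, 0, 0, -1, -0.2, 0, 0, -1, -0.2, 0, 0, -1, -0.2, 0, 0, -1, -0.2, 0, 0, -1, -0.2, 0, 0, -1, -0.2, 0, 0, 0, 0, 0, 0],
)

```text
t: 15.7
eef_pos: [442.5, -261.8, 164.1]
tcp_rot: [2.021, 2.404, -0.001]
wrist_force: [-0.7, -0.0, -1.2]
grip_width: 85.4
grasp_force: 0.0
```

```bash
python3 - <<'E'
from h import *
go((437,-376,72),1.744)
T=[viewer.read_camera(n) for n in('top','side')]
print('brown',[ (round(d['conf'],2),)+axis('top',d['mask'],57) for d in viewer.silhouettes('top','upper_trivet')])
print('base',[ (round(d['conf'],2),)+axis('top',d['mask'],20) for d in viewer.silhouettes('top','base')])
g=T[0].astype(float).sum(2);u,v=proj('top',[[449.7,23.5,60]])[0].round().astype(int)
w=g[v-6:v+7,u-6:u+7];w=np.clip(np.percentile(w,60)-w,0,None);yy,xx=np.mgrid[v-6:v+7,u-6:u+7];w[(xx-u)**2+(yy-v)**2>36]=0
print('hole',back('top',((xx*w).sum()/w.sum(),(yy*w).sum()/w.sum()),57).round(1))
a=cv2.resize(T[0][160:250,280:400,::-1],(480,360),interpolation=2);b=cv2.resize(T[1][170:330,240:380,::-1],(315,360),interpolation=2)
cv2.imwrite('pics/p3.png',np.hstack([a,b]))
E
```

```text
t 15.7 pos [ 442.5 -261.8  164.1] head 1.743 tilt -1.0 shift shares [-5.57 -1.25  4.61] turn shares -0.01
brown [(0.86, array([433. , 565.8]), np.float64(-0.367), array([ 72.5, 171.3])), (0.72, array([451.8,  22.1]), np.float64(-1.412), array([ 67.2, 169. ]))]
base [(0.59, array([402.7,  18.7]), np.float64(-1.395), array([ 46.2, 151.6]))]
hole [443.9  24.3  57. ]
```

View pics/p3.png

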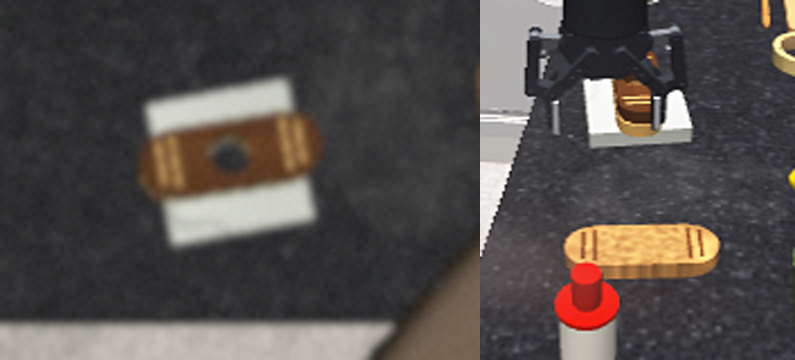

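The top view shows the dark trivet well stacked, with its hole at crop (230,155). The pin is free in its holder at the side crop's lower left. Now to the pin.

>>> carry_out(
  increments=[-0.92, -0.21, 0, 0, -0.92, -0.21, 0, 0, -0.92, -0.21, 0, 0, -0.92, -0.21, 0, 0, -0.92, -0.2, 0, 0, -0.93, -0.2, 0, 0, 0, 0, 0.8, 0, 0, 0, 0.8, 0, 0, 0, 0.4, 0, 0, 0, 0, 0],
)

```text
t: 16.9
eef_pos: [436.1, -370.8, 120.3]
tcp_rot: [-2.014, -2.403, -0.002]
wrist_force: [-0.3, -0.0, -0.1]
grip_width: 85.6
grasp_force: 0.0
```

```bash
python3 - <<'E'
from h import *
go((437,-375,73),1.744)
T=viewer.read_camera('side')
s,p,R=pose();print('TCP px',proj('side',[p,[437,-375,104],[437,-375,68]]).round(1).tolist())
cv2.imwrite('pics/p4.png',cv2.resize(T[240:340,220:350,::-1],None,fx=4,fy=4,interpolation=2))
E
```

```text
t 16.9 pos [ 436.1 -370.8  120.3] head 1.746 tilt -1.0 shift shares [-0.23  0.01  2.37] turn shares 0.03
TCP px [[287.0, 281.6], [287.1, 289.6], [287.4, 302.7]]
```

View pics/p4.png

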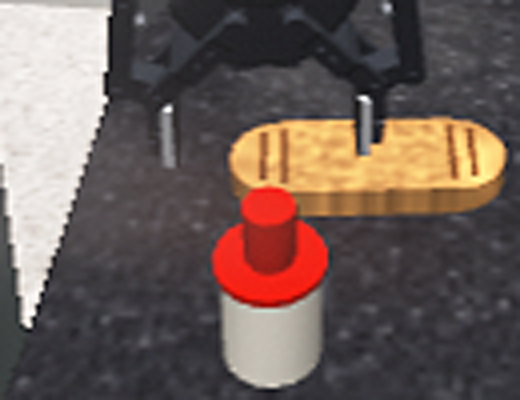

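The knob top is at side pixel (287.5,291.5), between the open fingers, as predicted. Descend and grip.

>>> carry_out(
  increments=[-0.27, 0.02, 0.8, 0, 0, 0, 0.8, 0, 0, 0, 0.5, 0, 0, 0, 0.25, 0, 0, 0, 0, 0],
)

```text
t: 17.45
eef_pos: [438.2, -377.5, 75.5]
tcp_rot: [-2.018, -2.406, -0.001]
wrist_force: [0.8, -0.1, 0.3]
grip_width: 85.7
grasp_force: 0.0
```

>>> carry_out(
  increments=[0, 0, 0, 0, 0, 0, 0, 0, 0, 0, 0, 0, 0, 0, 0, 0, 0, 0, 0, 0, 0, 0, 0, 0, 0, 0, 0, 0, 0, 0, 0, 0],
  jaw=1,
  newtons=40,
)

```text
t: 18.25
eef_pos: [438.9, -378.7, 77.3]
tcp_rot: [2.018, 2.406, -0.001]
wrist_force: [-0.8, -0.4, 4.2]
grip_width: 26.9
grasp_force: 39.6
```

>>> carry_out(
  increments=[0, 0, -0.4, 0, 0, 0, -0.8, 0, 0, 0, -1, 0, 0, 0, -1, 0, 0, 0, -1, 0, 0, 0, -0.6, 0, 0, 0, 0, 0],
)

```text
t: 18.95
eef_pos: [439.5, -379.2, 175.4]
tcp_rot: [2.016, 2.403, -0.001]
wrist_force: [-0.8, -0.3, -0.6]
grip_width: 27.0
grasp_force: 39.4
```

```bash
python3 - <<'E'
from h import *
go((450.3,23,150),1.744)
T=viewer.read_camera('side');s,p,R=pose()
h=cv2.cvtColor(T,cv2.COLOR_RGB2HSV);m=((h[...,0]<6)|(h[...,0]>174))&(h[...,1]>180)&(h[...,2]>90);m[:200]=0
k,l,st,ce=cv2.connectedComponentsWithStats(m.astype(np.uint8));i=1+st[1:,4].argmax();print(st[i])
c=proj('side',[p+[0,0,-6],p+[0,0,-70]]);print(c)
u,v=c.mean(0).astype(int)
cv2.imwrite('pics/p5.png',cv2.resize(T[v-60:v+60,u-70:u+70,::-1],None,fx=4,fy=4,interpolation=2));print(u-70,v-60)
E
```

```text
t 18.95 pos [ 439.5 -379.2  175.4] head 1.746 tilt -1.0 shift shares [19.72  4.03  1.2 ] turn shares 0.02
[272 248  31  32 590]
[[287.1390585  266.09308219]
 [287.80701654 291.11558595]]
217 218
```

View pics/p5.png

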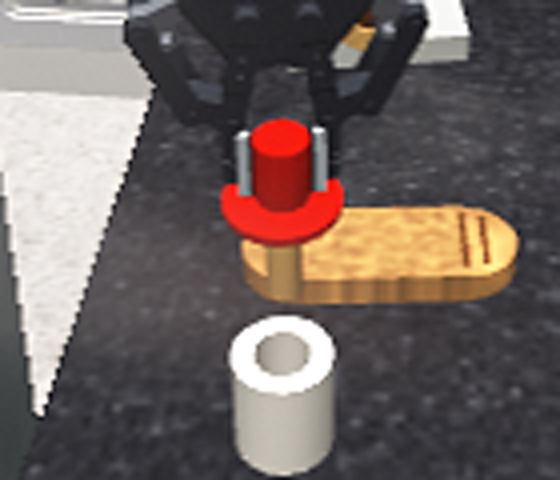

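The pin is held upright and clear of its holder, with the knob between the pads at crop (281,165). Next I'm checking its offset along the pads.

```bash
python3 - <<'E'
from h import *
print('tube',back('side',(287.75,306.2),62),'top',back('side',(287.25,251.75),201),'collar',back('side',(287.75,268.5),165))
# tube base: fully visible bottom edge ; top camera view of the now empty white tube / pin
T=viewer.read_camera('top')
for d in viewer.silhouettes('top','pin'): print(d['conf'],d['bbox'],axis('top',d['mask'],165))
cv2.imwrite('pics/top2.png',T[...,::-1])
t=cv2.imread('pics/top0.png')
for X in([437,-376,62],[437,-376,104],[437,-376,68]): print(proj('top',[X]))
h=cv2.cvtColor(t,cv2.COLOR_BGR2HSV);m=(((h[...,0]<6)|(h[...,0]>174))&(h[...,1]>150)&(h[...,2]>90)).astype(np.uint8)
ct=max(cv2.findContours(m,0,1)[0],key=cv2.contourArea);print(cv2.fitEllipse(ct),back('top',cv2.fitEllipse(ct)[0],68))
E
```

```text
tube [ 437.99218678 -378.58456246   62.        ] top [ 439.67895047 -377.51912015  201.        ] collar [ 440.49719688 -382.19018579  165.        ]
[[450.49821107 202.54478122]]
[[454.73568683 200.84946384]]
[[451.08714136 202.30916365]]
((450.91949462890625, 202.0338592529297), (15.631826400756836, 17.04509735107422), 142.84527587890625) [ 437.97199494 -375.45416422   68.        ]
```

>>> carry_out(
  increments=[0.5, 0.1, 0, 0, 1, 0.2, 0, 0, 1, 0.2, 0, 0, 1, 0.2, 0, 0, 1, 0.2, 0, 0, 1, 0.2, 0, 0, 1, 0.2, 0, 0, 1, 0.2, 0, 0, 1, 0.2, 0, 0, 1, 0.2, 0, 0, 1, 0.2, 0, 0, 1, 0.2, 0, 0],
)

```text
t: 20.3
eef_pos: [443.7, -141.8, 172.7]
tcp_rot: [2.018, 2.407, 0.0]
wrist_force: [-0.0, -0.4, -0.7]
grip_width: 26.8
grasp_force: 39.4
```

>>> carry_out(
  increments=[1, 0.2, 0, 0, 1, 0.2, 0, 0, 1, 0.2, 0, 0, 1, 0.2, 0, 0, 1, 0.2, 0, 0, 1, 0.2, 0, 0, 1, 0.2, 0, 0, 0.7, 0.2, 0, 0, 0.3, 0.1, 0, 0, 0, 0, 0.8, 0, 0, 0, 0.8, 0, 0, 0, 0, 0],
)

```text
t: 21.5
eef_pos: [447.6, 20.3, 138.4]
tcp_rot: [-2.016, -2.404, 0.004]
wrist_force: [-0.5, 0.5, -1.2]
grip_width: 26.8
grasp_force: 39.5
```

```bash
python3 - <<'E'
from h import *
go((450.5,19.5,75),1.744)
T=viewer.read_camera('side');s,p,R=pose()
cv2.imwrite('pics/p6.png',cv2.resize(T[150:250,250:380,::-1],None,fx=5,fy=5,interpolation=2))
z=p[2]-73;print(proj('side',[[450.5,23,62],[450.5,17,62],[p[0],p[1]+3.5,z],[p[0],p[1]+3.5,z+58]]))
E
```

```text
t 21.5 pos [447.6  20.3 138.4] head 1.746 tilt -1.0 shift shares [-0.07  0.15  3.17] turn shares 0.02
[[309.65249559 203.26298857]
 [309.49047699 204.32655659]
 [309.00797275 201.78911706]
 [309.19945974 184.43598873]]
```

View pics/p6.png

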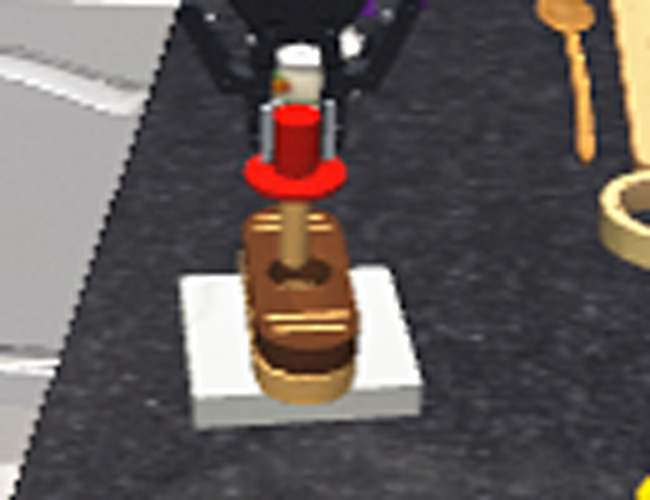

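The pin foot, at crop (295,265), is just above the hole centre at (299,272). A shift of about 3 mm in +x matches the calculation, so I'm inserting.

>>> carry_out(
  increments=[-0.07, 0.15, 0, 0, 0, 0, 0.5, 0, 0, 0, 0.5, 0, 0, 0, 0.5, 0, 0, 0, 0.5, 0, 0, 0, 0.5, 0, 0, 0, 0.25, 0, 0, 0, 0, 0],
)

```text
t: 22.35
eef_pos: [452.0, 19.0, 84.3]
tcp_rot: [-2.018, -2.405, 0.002]
wrist_force: [-0.4, 0.8, -0.3]
grip_width: 27.1
grasp_force: 39.5
```

>>> carry_out(
  increments=[0, 0, 0.2, 0, 0, 0, 0.1, 0, 0, 0, 0.05, 0, 0, 0, 0, 0],
)

```text
t: 22.75
eef_pos: [452.8, 18.9, 78.6]
tcp_rot: [2.019, 2.407, 0.0]
wrist_force: [-0.7, 0.1, -1.1]
grip_width: 26.7
grasp_force: 39.5
```

>>> carry_out(
  increments=[0, 0, 0.05, 0, 0, 0, 0, 0],
)

```text
t: 22.95
eef_pos: [452.8, 18.9, 77.6]
tcp_rot: [2.019, 2.407, 0.0]
wrist_force: [0.3, -0.1, -0.8]
grip_width: 26.7
grasp_force: 39.5
```

>>> carry_out(
  increments=[0, 0, 0.05, 0, 0, 0, 0.05, 0, 0, 0, 0, 0],
)

```text
t: 23.25
eef_pos: [453.1, 18.9, 77.2]
tcp_rot: [-2.018, -2.407, 0.001]
wrist_force: [-5.0, 0.8, 8.9]
grip_width: 26.7
grasp_force: 40.5
```

>>> carry_out(
  increments=[0, 0, 0.05, 0, 0, 0, 0, 0],
)

```text
t: 23.45
eef_pos: [453.1, 18.9, 77.1]
tcp_rot: [-2.018, -2.406, 0.002]
wrist_force: [-6.6, 1.1, 15.7]
grip_width: 26.5
grasp_force: 41.2
```

Contact came at the same height as in the holder, so the collar is seated. Releasing and retreating.

>>> carry_out(
  increments=[0, 0, -0.12, 0, 0, 0, 0, 0],
)

```text
t: 23.65
eef_pos: [453.2, 18.8, 77.3]
tcp_rot: [2.018, 2.406, 0.001]
wrist_force: [0.6, -0.3, -1.4]
grip_width: 26.7
grasp_force: 39.6
```

>>> carry_out(
  increments=[0, 0, 0, 0, 0, 0, 0, 0, 0, 0, 0, 0, 0, 0, 0, 0, 0, 0, 0, 0, 0, 0, -0.3, 0, 0, 0, -0.7, 0, 0, 0, -1, 0, 0, 0, -1, 0, 0, 0, -1, 0, 0, 0, -1, 0],
  jaw=-1,
)

```text
t: 24.75
eef_pos: [452.8, 18.9, 178.2]
tcp_rot: [2.019, 2.407, 0.0]
wrist_force: [0.2, -0.5, -0.0]
grip_width: 85.2
grasp_force: 0.0
```

>>> carry_out(
  increments=[-1, 0, 0, 0, -1, 0, 0, 0, -1, 0, 0, 0, -1, 0, 0, 0, -1, 0, 0, 0, -1, 0, 0, 0, -1, 0, 0, 0, -1, 0, 0, 0, -1, 0, 0, 0, 0, 0, 0, 0],
)

```text
t: 25.75
eef_pos: [484.5, -160.3, 177.6]
tcp_rot: [2.021, 2.404, -0.0]
wrist_force: [-0.3, 0.6, 0.5]
grip_width: 85.4
grasp_force: 0.0
```

```bash
python3 - <<'E'
from h import *
T=[viewer.read_camera(n) for n in('top','side')]
a=cv2.resize(T[0][160:250,280:400,::-1],(400,300),interpolation=2);b=cv2.resize(T[1][150:250,250:380,::-1],(390,300),interpolation=2)
cv2.imwrite('pics/p7.png',np.hstack([a,b]))
E
```

```text
(no output)
```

View pics/p7.png

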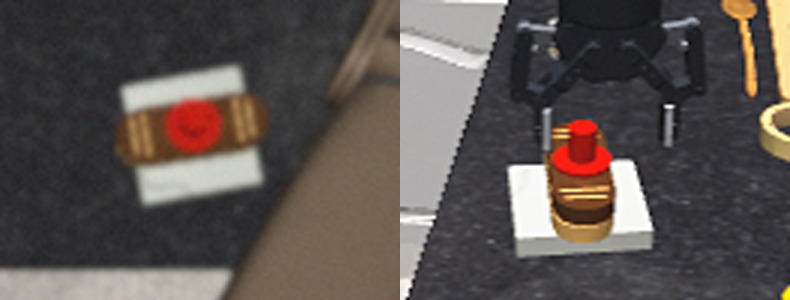

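The collar rests flat on the dark trivet at (193,125) in the top crop and (582,158) in the side crop. The stack is aligned and the gripper is clear.

```bash
python3 -c "
from station import order
print(order.finish_job())"
```

```text
the job is handed in; nothing more can be done
None
```

The dark trivet lies flat on the pale one, the pin is pushed through both and the base with its collar resting on the dark trivet, the gripper is clear, and I handed the job in at about 26 s; no verdict was returned.

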